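Put the check weight away and tare the bench scale

ROBOT

A 6-joint arm with a two-finger parallel gripper is mounted at the origin on a cart in front of the work surface, level with it; the furniture and walls round the work are solid. World frame = base frame: x ahead of the robot, y to its left, z up, the work surface at z = 0. Lengths are in m, angles in rad, forces in N, time in s.
With the tool pointing down it reaches from about 0.275 to 0.85 m from the base axis. Payload 5.2 kg.
Tool frame: the origin (TCP) lies on the front face of the gripper's body, between the roots of the fingers; the fingertips stand 73 mm ahead of it and the grasp point (between the pads) lies 54 mm ahead of it; z points along the fingers, y is the line along which they close (so a half turn about z gives the same grasp; the last joint's range is limited). The gripper opens to 85 mm and grips with 20 to 120 N. Pads are 22 mm wide; open, the fingers measure 114 mm over their backs; the gripper's body (76 mm by 85 mm) begins 54 mm behind the grasp point. The pads swing forward as they close: fully open they stand 13 mm farther back than shut.
Start: joints at [-0.203, 0.259, 1.535, -0, 1.348, -0.203], TCP at [0.55, 0, 0.304] pointing down, gripper open.
Joint ranges: [-3.14, 3.14], [-0.91, 2.08], [0.19, 2.58], [-1.22, 4.36], [0.22, 2.71], [-3.12, 3.12]. Speed limits (rad/s): [2.57, 2.57, 3.14, 3.14, 3.14, 3.14].

INTERFACE

Orientations are given as [roll, pitch, yaw] about the fixed x, y, z axes, in that order (R = Rz(yaw) Ry(pitch) Rx(roll)).
In Python, from rig import robot gives the robot as it stands.
- The arm moves only by the shell command python3 -m jog 'ROWS' [FORCE]. ROWS is a JSON object of lists of equal length, an entry for each row: "dp": the shift along the tool's x, y, z in mm, a list of three; "rotation": the turn, a rotation vector about the tool's x, y, z in degrees, a list of three; "gripper": the opening, from -1 (shut) to 1 (fully open). In form: {"dp": [[dx, dy, dz], ...], "rotation": [[rx, ry, rz], ...], "gripper": [gripper, ...]}. A call has 1 to 20 rows; each row shifts and turns the commanded pose from where the row before left it, along the tool's axes as they then stand; what a row does not reach is not made up. A row lasts 1/12 s, in which the tool goes at most 41.7 mm and 7.16 degrees, less where a joint would pass 70% of its speed; a pose out of reach is approached as far as the arm can. A call with a gripper value outside its range is refused whole. The fingers move at their own pace and stop on an object; FORCE is the grip in N (left out, the last holds). Time passes only in rows, so rows that do not move let the fingers close. It gives the time, the measured TCP pose, the force, the opening and the grip force at its end, in the units of the state.
- robot.read_state(): the state, without advancing time (a new reading comes with each control period).
- robot.camera(name): name is "scene" or "side" or "wrist"; returns the picture (480x640x3 uint8, red, green, blue); there is no depth.
- robot.camera_params(name): a dict with "mtx" (3x3 intrinsics, pixels), "R" (3x3) and "t" (3): a world point X has camera coordinates R X + t; the wrist camera has in their place "T_tool_cam" (4x4, takes a point from camera to tool coordinates, whose origin is the TCP and whose axes are the flange's). Camera axes: x right, y down, z forward; pixel columns grow to the right and rows downward; lengths in m; the calibration is good to about 2 mm. A picture is of the moment at which its call begins: read the wrist's pose just before it. camera_params takes no time and is no camera call.
- robot.close_job(): hands the job in; it is judged then, once.
The state is a dict: "clock": time; "joint_positions": joint angles; "dq": joint speeds; "effort": joint torques, N m; "tool_pos": TCP position; "tcp_rot": TCP orientation; "wrist_force": force on the tool from outside, world axes, zero at the start; "moment": the same for the moment, N m; "width": finger opening in m; "grasp_force": force on a finger pad.
Only numpy, scipy, OpenCV 4.12 (cv2) and the standard library are available. Lean on these libraries where they do the work, as an engineer would, in place of code of your own. Each camera call takes 0.05 s, during which the arm holds its last target. There are 200 camera calls.

TASK

The bench scale has just been checked and its check weight, the steel block with the blue grip, is still on the pan. Put this weight back in its own slot of the weight tray, the one with the blue label, seated flat on the bottom and not dropped; then, with the pan empty, press the scale's orange tare button fully down and let it come up. Leave the yellow weight, the black cup and the small jar where they are.

Things in the scene. Friction and masses are not known exactly. Their poses are not given: they have to be found in the camera images.
- weight_blue: The check weight, a block weight: steel block 50 x 34 x 24 mm (x, y, z) with an upright blue grip plate on the middle of its top, 10 x 28 x 24 (top 48 above the origin) mm (x, y, z); origin at the centre of the block's underside, z up, x along the block's long side; the plate is thin in x. About 0.3 kg. Stands on the scale's pan at the start.
- weight_yellow: A smaller block weight: steel block 40 x 27 x 18 mm (x, y, z) with an upright yellow grip plate on the middle of its top, 9 x 22 x 20 mm (x, y, z); origin at the centre of the block's underside, z up, x along the block's long side; the plate is thin in x. Stands in its bay, to be left there.
- bay_blue (a point): Middle of the floor of a 54 x 38 mm (x, y) bay, 15 mm deep, rim bevelled 2.8 mm more a side, in a black insert 84 x 56 mm fixed in the tray; floor 17 mm above the bench. x along the bay, z up. Label: blue strip 40 mm long on the insert's top, at its -x border. Empty at the start: the blue weight's own place.
- bay_red (a point): Middle of the floor of a 64 x 44 mm (x, y) bay, 15 mm deep, rim bevelled 2.8 mm more a side, in a black insert 84 x 56 mm fixed in the tray; floor 17 mm above the bench. x along the bay, z up. Label: red strip 40 mm long on the insert's top, at its -x border. Empty: the weight that belongs here is missing from the set.
- bay_yellow (a point): Middle of the floor of a 44 x 31 mm (x, y) bay, 15 mm deep, rim bevelled 2.8 mm more a side, in a black insert 84 x 56 mm fixed in the tray; floor 17 mm above the bench. x along the bay, z up. Label: yellow strip 40 mm long on the insert's top, at its -x border. Holds the yellow weight.
- tray: shallow wooden weight tray with brass corners, 100 (x) x 185 (y) mm, 26 mm high, walls 7 mm, fixed to the bench; origin at the centre of its underside. It holds three inserts side by side, 56.5 mm apart in y, in any order; their tops stand 32 mm above the bench.
- scale: white electronic bench scale, 150 (x) x 140 (y) mm, fixed to the bench; origin in the middle of its footprint, on the bench; x points away from its front. Front panel (display and button) on the -x side, 28 mm high; pan behind it.
- pan: stainless pan of the scale, a flat plate 100 (x) x 130 (y) mm, fixed; origin at its middle; its upper face is 6 mm above the origin, 46.5 mm above the bench.
- tare_top (a point): middle of the top of the orange tare button, a round spring push button of radius 12 mm in a black housing at the front left (-x, +y) of the scale; it goes straight down
- tare (a joint): travel of the tare button: 0 up, 0.006 m fully down; fully down takes about 4 N
- black_cup: small black mixing cup, 55 mm across, 35 mm high, on the bench between scale and tray, further back; origin at the centre of its underside; leave it
- small_jar: small jar with a green cap, 46 mm across, 106 mm high, on the bench behind the tray; origin at the centre of its underside; leave it
Mind the look-alikes: they are no part of the job. What is shaped like the weight_blue but brown or pink is not meant.

How it is judged:
On the way, in this order (a step that is already met when the one before it is completed fails the run):
1. the blue weight stands in the blue bay, let go (x of weight_blue in the frame of bay_blue between -0.0045 and 0.0045 m and y of weight_blue in the frame of bay_blue between -0.0045 and 0.0045 m and z of weight_blue in the frame of bay_blue between -0.003 and 0.003 m and angle between weight_blue's own z axis and vertical below 0.08 rad and angle between the x axis of weight_blue and the x axis of bay_blue, either way round below 0.2 rad and contact force between the fingers and weight_blue below 0.1 N and linear speed of weight_blue below 0.03 m/s), for 0.2 s.
2. the tare button is pressed fully down while nothing touches the pan (value of joint tare above 0.005 m and contact force between pan and anything else below 0.1 N), for 0.05 s.
At the end, for the whole second after the job is handed in: Both weights stand in their own bays: within 4.5 mm in x and y, 3 mm in height, 0.08 rad of upright, 0.2 rad in yaw (either way round); blue at rest. Button up (under 1.5 mm), pan untouched; cup and jar upright (0.1 rad), within 30 mm of their starts (x of weight_blue in the frame of bay_blue between -0.0045 and 0.0045 m and y of weight_blue in the frame of bay_blue between -0.0045 and 0.0045 m and z of weight_blue in the frame of bay_blue between -0.003 and 0.003 m and angle between each of weight_blue, weight_yellow's own z axis and vertical below 0.08 rad and angle between the x axis of weight_blue and the x axis of bay_blue, either way round below 0.2 rad and x of weight_yellow in the frame of bay_yellow between -0.0045 and 0.0045 m and y of weight_yellow in the frame of bay_yellow between -0.0045 and 0.0045 m and z of weight_yellow in the frame of bay_yellow between -0.003 and 0.003 m and angle between the x axis of weight_yellow and the x axis of bay_yellow, either way round below 0.2 rad and value of joint tare below 0.0015 m and contact force between pan and anything else below 0.1 N and linear speed of weight_blue below 0.02 m/s and distance of each of black_cup, small_jar from where it was at the start of the episode below 0.03 m and angle between each of black_cup, small_jar's own z axis and vertical below 0.1 rad).
It fails at once if the blue weight is dropped (falls faster than 0.5 m/s with the fingers off it) (linear speed of weight_blue above 0.5 m/s and contact force between the fingers and weight_blue below 0.05 N).
It fails at once if the tare button is pressed down while the blue weight is still on the pan (value of joint tare above 0.004 m and contact force between pan and weight_blue above 0.5 N).
It fails at once if the black cup or the small jar is pushed more than 30 mm (distance of any of black_cup, small_jar from where it was at the start of the episode above 0.03 m).
It fails at once if the yellow weight is moved more than 20 mm (distance of weight_yellow from where it was at the start of the episode above 0.02 m).
It also fails if it takes over 45 s, if anything falls off the work surface, if the arm or the gripper's body presses on something with over 40 N, if the wrist force passes 120 N, or if a joint passes its speed limit or range.

## Working session

There is one attempt and no reset: what is moved stays moved. The work goes in short steps, Python scripts to look and compute and a shell command to move; the robot and the scene stay as the last step left them, time stands still between calls to the robot, and variables do not carry over. Pictures are saved under pics/ and viewed, at most 14 in all, crops included, and the job is handed in when it is done.

```bash
ls; mkdir -p pics; python3 - <<'E'
from rig import robot
import cv2
s=robot.read_state();print({k:s[k] for k in('clock','tool_pos','tcp_rot','width')})
for n in('scene','wrist'):
    cv2.imwrite(f'pics/{n}0.png',robot.camera(n)[:,:,::-1]); p=robot.camera_params(n); print(n,{k:v.round(4).tolist() for k,v in p.items() if hasattr(v,'round')} , p.keys())
E
```

```text
pics
{'clock': 0.0, 'tool_pos': array([5.49596801e-01, 1.05879581e-04, 3.03062207e-01]), 'tcp_rot': array([-3.13976731e+00, -3.62459370e-04,  1.57082661e+00]), 'width': 0.08548836157835554}
scene {'mtx': [[485.0478, 0.0, 317.3958], [0.0, 485.0478, 237.557], [0.0, 0.0, 1.0]], 'R': [[-0.9144, -0.4046, -0.0088], [-0.2641, 0.6131, -0.7445], [0.3067, -0.6785, -0.6675]], 't': [0.5754, 0.0207, 0.9159]} dict_keys(['mtx', 'R', 't'])
wrist {'mtx': [[386.8355, 0.0, 315.8753], [0.0, 386.8355, 238.0946], [0.0, 0.0, 1.0]], 'T_tool_cam': [[0.0011, -0.9577, -0.2877, 0.0749], [1.0, 0.0012, -0.0002, 0.0011], [0.0005, -0.2877, 0.9577, -0.0689], [0.0, 0.0, 0.0, 1.0]]} dict_keys(['mtx', 'T_tool_cam'])
```

View pics/scene0.png

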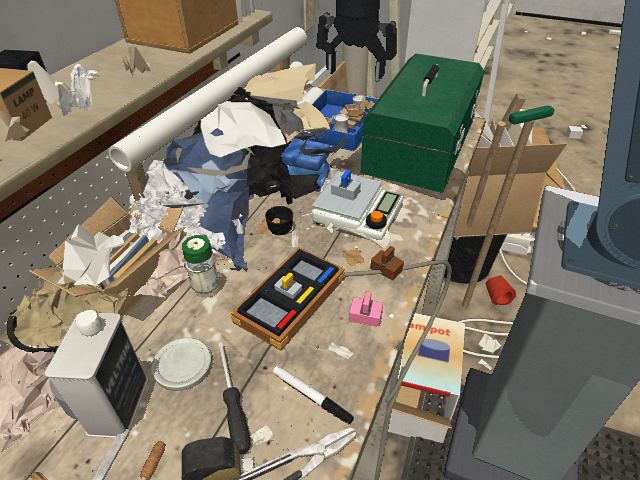

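View pics/wrist0.png

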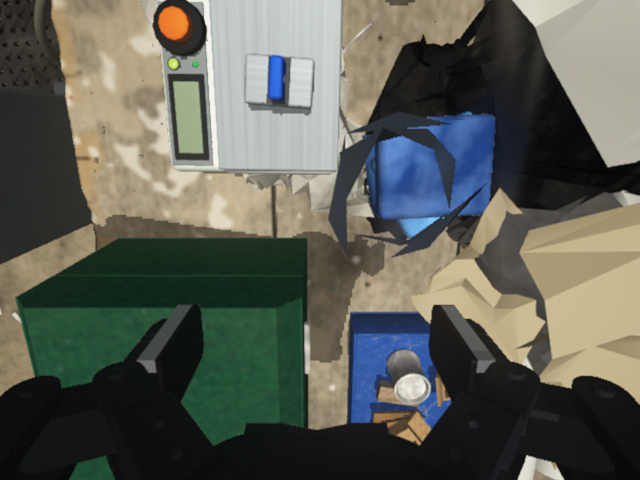

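The scene view shows the tray in the middle, with blue label at about (327,272), yellow at (305,295) and red at (287,320). The empty blue insert is nearest the scale. The wrist view shows the blue grip at (275,78) and the orange button at (174,23). Next I'll turn these pixels into positions.

```bash
cat > h.py <<'E'
import numpy as np,cv2
from rig import robot
from scipy.spatial.transform import Rotation as Ro
def shot(n,save=None):
    s=robot.read_state(); im=robot.camera(n); p=robot.camera_params(n)
    if n=='wrist':
        T=np.eye(4);T[:3,:3]=Ro.from_euler('xyz',s['tcp_rot']).as_matrix();T[:3,3]=s['tool_pos'];T=T@p['T_tool_cam']
    else:
        T=np.eye(4);T[:3,:3]=p['R'].T;T[:3,3]=-p['R'].T@p['t']
    if save: cv2.imwrite(f'pics/{save}.png',im[:,:,::-1])
    return im,p['mtx'],T,s
def ray(px,K,T,z):
    px=np.atleast_2d(px).astype(float)
    d=(np.c_[px,np.ones(len(px))]@np.linalg.inv(K).T)@T[:3,:3].T
    return T[:3,3]+d*((z-T[2,3])/d[:,2])[:,None]
def blobs(im,lo,hi,amin=30):
    h=cv2.cvtColor(im,cv2.COLOR_RGB2HSV); m=cv2.inRange(h,np.array(lo),np.array(hi))
    n,l,st,c=cv2.connectedComponentsWithStats(m)
    return [(c[i].round(1),st[i][4],np.argwhere(l==i)[:,::-1]) for i in range(1,n) if st[i][4]>=amin]
E
python3 - <<'E'
from h import *
im,K,T,s=shot('scene')
print('labels',ray([[327,272],[305,295],[287,320]],K,T,.032).round(3).tolist())
print('cup,jar',ray([[279,222],[202,288]],K,T,0).round(3).tolist(), 'plate',ray([346,172],K,T,.094).round(3), 'box top',ray([425,65],K,T,.15).round(3))
im,K,T,s=shot('wrist')
print('plate', ray([[275,78]],K,T,.0945).round(3),'btn',ray([[174,23]],K,T,.045).round(3))
for c,a,p in blobs(im,(108,150,100),(125,255,255)):
    print(c,a,cv2.minAreaRect(p.astype(np.float32)))
E
```

```text
labels [[0.475, 0.306, 0.032], [0.488, 0.369, 0.032], [0.492, 0.427, 0.032]]
cup,jar [[0.632, 0.187, 0.0], [0.673, 0.401, 0.0]] plate [[0.524 0.097 0.094]] box top [[ 0.486 -0.333  0.15 ]]
plate [[0.523 0.103 0.095]] btn [[0.443 0.147 0.045]]
[275.2  77.1] 599 ((275.2635803222656, 77.4105453491211), (14.068751335144043, 43.165489196777344), 2.2906100749969482)
[469.1 156.8] 3503 ((462.5, 164.5), (99.0, 63.0), 90.0)
[412.  175.8] 2023 ((409.4475402832031, 171.01657104492188), (59.12997817993164, 63.94942092895508), 83.79655456542969)
[370.8 155.1] 62 ((371.10003662109375, 155.30001831054688), (4.0249223709106445, 21.0190372467041), 26.56505012512207)
[372.1 182.1] 82 ((372.6538391113281, 182.2692413330078), (27.064023971557617, 5.099019527435303), 78.69007110595703)
[378.7 365.5] 3347 ((391.5, 377.0), (90.0, 81.0), 90.0)
[428.7 399.9] 130 ((428.2500305175781, 400.2500305175781), (7.77817440032959, 21.21320343017578), 45.0)
[436.  412.9] 307 ((436.260009765625, 410.32000732421875), (13.599998474121094, 32.999996185302734), 36.869895935058594)
```

```bash
python3 -m jog '{"dp":[[30,0,0],[30,0,0],[30,0,0],[30,0,0],[30,0,0],[30,0,0],[30,0,0],[30,0,0],[30,0,0],[0,0,0],[0,0,0]],"rotation":[[0,0,0],[0,0,0],[0,0,0],[0,0,0],[0,0,0],[0,0,0],[0,0,0],[0,0,0],[0,0,0],[0,0,0],[0,0,0]],"gripper":[1,1,1,1,1,1,1,1,1,1,1]}'
python3 - <<'E'
from h import *
im,K,T,s=shot('wrist','w1')
print(s['tool_pos'],s['tcp_rot'])
E
```

```text
clock: 1.12
tool_pos: [0.5495, 0.2715, 0.3033]
tcp_rot: [-3.141, 0.0, 1.574]
wrist_force: [-0.6, -0.2, -0.0]
width: 0.0856
grasp_force: 0.0
[0.54949862 0.27146328 0.30332841] [-3.14077036e+00  4.16999830e-04  1.57387099e+00]
```

View pics/w1.png

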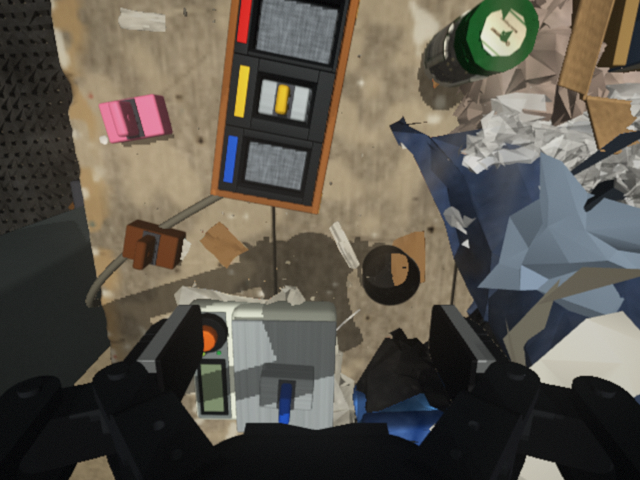

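The wrist view shows the blue bay at about (277,166) with its label at (231,159), the yellow weight at (284,100), the cup at (390,275), and the orange button partly hidden at (208,339). I'll enlarge the bay.

```bash
python3 - <<'E'
from h import *
im=cv2.imread('pics/w1.png')
c=cv2.resize(im[120:220,205:335],None,fx=6,fy=6,interpolation=cv2.INTER_CUBIC)
c=cv2.convertScaleAbs(c,alpha=2,beta=20)
cv2.imwrite('pics/c1.png',c)
E
```

```text
(no output)
```

View pics/c1.png

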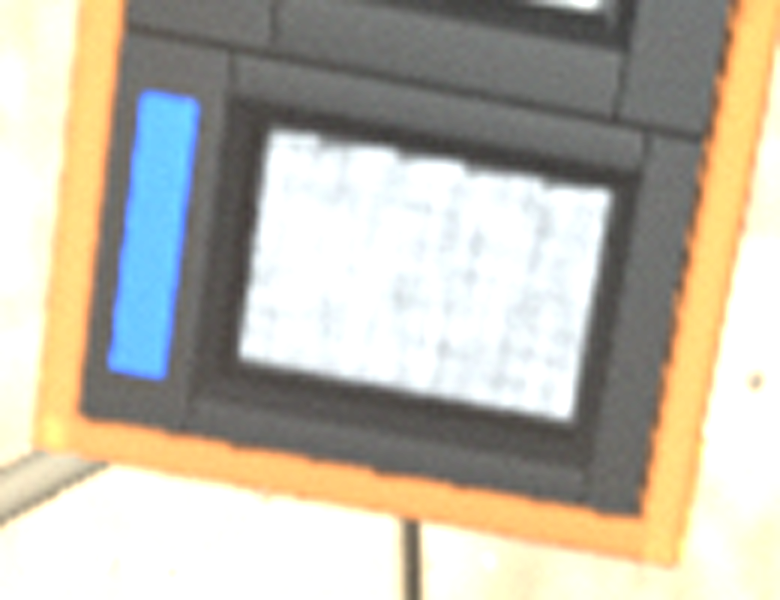

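```bash
python3 - <<'E'
from h import *
s=dict(p=np.array([0.54949862,0.27146328,0.30332841]),r=[-3.14077036e+00,4.16999830e-04,1.57387099e+00])
p=robot.camera_params('wrist');T=np.eye(4);T[:3,:3]=Ro.from_euler('xyz',s['r']).as_matrix();T[:3,3]=s['p'];T=T@p['T_tool_cam'];K=p['mtx']
f=np.array([[268,130],[612,187],[575,423],[238,360]])/6+[205,120]-.4
i=np.array([[128,30],[703,132],[640,513],[80,415]])/6+[205,120]-.4
for q,z in((f,.017),(i,.032)):
    w=ray(q,K,T,z);c=w.mean(0);ex=w[1]+w[2]-w[0]-w[3];ey=w[0]+w[1]-w[2]-w[3]
    print(c.round(4),np.linalg.norm(ex)/2,np.linalg.norm(ey)/2,np.degrees(np.arctan2(ex[1],ex[0])),np.degrees(np.arctan2(-ey[0],ey[1])))
im=cv2.imread('pics/w1.png')[:,:,::-1].copy()
print(im[339,208],im[100,284])
for c,a,q in blobs(im,(3,150,120),(14,255,255)): print(c,a,ray(c,K,T,.045).round(4))
E
python3 -m jog '{"dp":[[-30,-4,0],[-30,-4,0],[-30,-4,0],[-30,-4,0],[-30,-4,0],[-30,-4,0],[-30,-3,0],[0,0,0],[0,0,0]],"rotation":[[0,0,0],[0,0,0],[0,0,0],[0,0,0],[0,0,0],[0,0,0],[0,0,0],[0,0,0],[0,0,0]],"gripper":[1,1,1,1,1,1,1,1,1]}'
python3 - <<'E'
from h import *
im,K,T,s=shot('wrist','w2')
print(s['tool_pos'],s['tcp_rot'])
c=cv2.resize(im[40:190,60:360,::-1],None,fx=2.66,fy=2.66,interpolation=cv2.INTER_CUBIC)
cv2.imwrite('pics/c2.png',c)
for c,a,q in blobs(im,(3,150,120),(14,255,255),80): print(c,a,ray(c,K,T,.045).round(4))
for c,a,q in blobs(im,(108,150,100),(125,255,255),300)[:3]: print(c,a,cv2.minAreaRect(q.astype(np.float32)),ray(c,K,T,.0945).round(4))
E
```

```text
[0.5132 0.308  0.017 ] 0.05203215058714052 0.03538717715304039 -9.704298093319077 -9.712336309889723
[0.5097 0.3095 0.032 ] 0.08298832137198692 0.05575027479501458 -9.693649312429539 -10.038018064255922
[219 106  37] [225 186  47]
[281.2 115.9] 3247 [[0.522  0.3508 0.045 ]]
[208.  340.1] 202 [[0.4473 0.1453 0.045 ]]
clock: 1.92
tool_pos: [0.5227, 0.0574, 0.3041]
tcp_rot: [3.141, 0.0, 1.566]
wrist_force: [0.2, 0.6, 0.5]
width: 0.0857
grasp_force: 0.0
[0.52269294 0.05735207 0.30411044] [3.14149482e+00 2.80282193e-04 1.56575168e+00]
[172.8   8.8] 86 [[0.4168 0.2141 0.045 ]]
[213.8 103. ] 705 [[0.4423 0.147  0.045 ]]
[314.5 161.5] 494 ((314.5277099609375, 161.5015411376953), (12.75810432434082, 39.21730422973633), 3.1798300743103027) [[0.523  0.1053 0.0945]]
[493.9 225.1] 2676 ((491.4178161621094, 230.55738830566406), (77.12714385986328, 57.79375076293945), 86.05481719970703) [[0.6562 0.0582 0.0945]]
[442.  250.1] 1878 ((437.9006042480469, 246.54672241210938), (50.21211242675781, 60.334503173828125), 81.52884674072266) [[0.6194 0.0387 0.0945]]
```

View pics/c2.png

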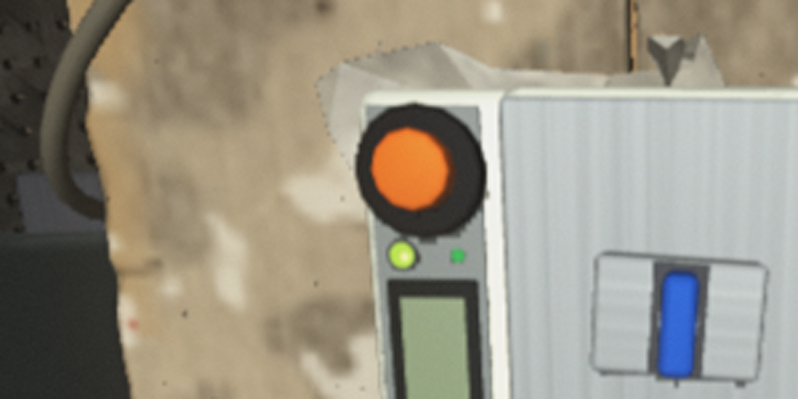

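The crop shows the weight's top corners at about (598,252), (768,262), (757,381) and (592,372). The button is at (411,168) and nothing is near the weight.

```bash
python3 - <<'E'
from h import *
im,K,T,s=shot('wrist')
f=np.array([[598,252],[768,262],[757,381],[592,372]])/2.66+[60,40]-.3
for z in(.0705,):
    w=ray(f,K,T,z);c=w.mean(0);ex=w[1]+w[2]-w[0]-w[3];ey=w[0]+w[1]-w[2]-w[3]
    print(w.round(4),c.round(4),np.linalg.norm(ex)/2,np.linalg.norm(ey)/2,np.degrees(np.arctan2(ex[1],ex[0])),np.degrees(np.arctan2(-ey[0],ey[1])))
print(s['tool_pos'],s['tcp_rot'])
E
```

```text
[[0.5003 0.1246 0.0705]
 [0.5487 0.1217 0.0705]
 [0.5462 0.0878 0.0705]
 [0.4977 0.0905 0.0705]] [0.5232 0.1061 0.0705] 0.04850530938525261 0.03408344851612104 -3.3171470138437376 -4.311781336311255
[0.52282103 0.05859506 0.30406867] [ 3.14144187e+00 -2.04017863e-04  1.56747139e+00]
```

```bash
python3 -m jog '{"dp":[[24,0,0],[23,0,0],[0,0,0],[0,0,35],[0,0,35],[0,0,35],[0,0,20],[0,0,0],[0,0,0]],"rotation":[[0,0,0],[0,0,0],[0,0,3.5],[0,0,0],[0,0,0],[0,0,0],[0,0,0],[0,0,0],[0,0,0]],"gripper":[1,1,1,1,1,1,1,1,1]}' 60
python3 - <<'E'
from h import *
im,K,T,s=shot('wrist','w3')
print(s['tool_pos'],np.degrees(s['tcp_rot']))
E
```

```text
clock: 2.77
tool_pos: [0.5224, 0.1079, 0.1782]
tcp_rot: [-3.139, 0.0, 1.511]
wrist_force: [-0.5, 0.2, 2.3]
width: 0.0855
grasp_force: 0.0
[0.52244916 0.10790426 0.17824317] [-1.79848766e+02  1.46512851e-03  8.65757058e+01]
```

View pics/w3.png

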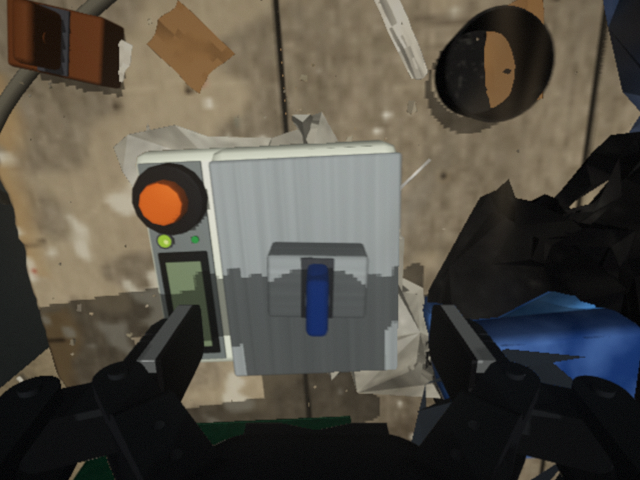

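The weight is square to the fingers: the plate at (317,300) lies midway between the pads. I'll descend and grip.

```bash
python3 -m jog '{"dp":[[-1,0,16],[0,0,15],[0,0,0],[0,0,0],[0,0,0],[0,0,0],[0,0,0],[0,0,0],[0,0,0],[0,0,0],[0,0,0]],"rotation":[[0,0,0],[0,0,0],[0,0,0],[0,0,0],[0,0,0],[0,0,0],[0,0,0],[0,0,0],[0,0,0],[0,0,0],[0,0,0]],"gripper":[1,1,1,-1,-1,-1,-1,-1,-1,-1,-1]}' 60
```

```text
clock: 3.73
tool_pos: [0.5229, 0.1061, 0.1483]
tcp_rot: [3.142, -0.0, 1.51]
wrist_force: [-2.1, 0.4, 4.2]
width: 0.0088
grasp_force: 62.2
```

```bash
python3 -m jog '{"dp":[[0,0,-15],[0,0,-25],[0,0,-20],[27,-4,0],[30,-4,0],[30,-4,0],[30,-4,0],[15,-4,0],[0,-2,0],[0,0,0],[0,0,0],[0,0,0]],"rotation":[[0,0,0],[0,0,0],[0,0,0],[0,0,0],[0,0,0],[0,0,0],[0,0,0],[0,0,0],[0,0,6],[0,0,0],[0,0,0],[0,0,0]],"gripper":[-1,-1,-1,-1,-1,-1,-1,-1,-1,-1,-1,-1]}' 60
python3 - <<'E'
from h import *
im,K,T,s=shot('wrist','w4')
print(s['tool_pos'],np.degrees(s['tcp_rot']),s['width'],s['wrist_force'])
E
```

```text
clock: 4.73
tool_pos: [0.509, 0.2386, 0.2075]
tcp_rot: [-3.141, 0.001, 1.407]
wrist_force: [0.3, 0.5, -3.2]
width: 0.0087
grasp_force: 61.3
[0.50901855 0.23860491 0.20747634] [-1.79962651e+02  2.96021568e-02  8.06119668e+01] 0.00872927675713308 [ 0.25144479  0.49067835 -3.17832186]
```

View pics/w4.png

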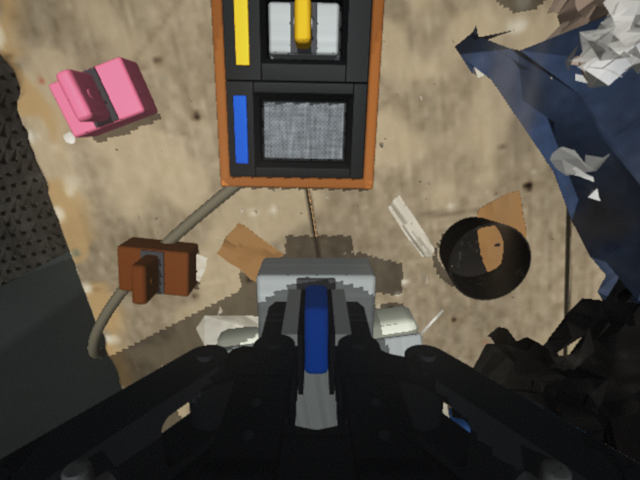

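The picture shows the weight held square, its front top edge at about y=275 from (258,275) to (376,275). The bay floor spans about (262,100) to (346,160), aligned in yaw. I'll enlarge this to refine the numbers.

```bash
python3 - <<'E'
import cv2
im=cv2.imread('pics/w4.png')[75:320,205:405]
c=cv2.convertScaleAbs(cv2.resize(im,None,fx=2.44,fy=2.44,interpolation=cv2.INTER_CUBIC),alpha=1.5,beta=15)
cv2.imwrite('pics/c4.png',c);print(c.shape)
E
```

```text
(598, 488, 3)
```

View pics/c4.png

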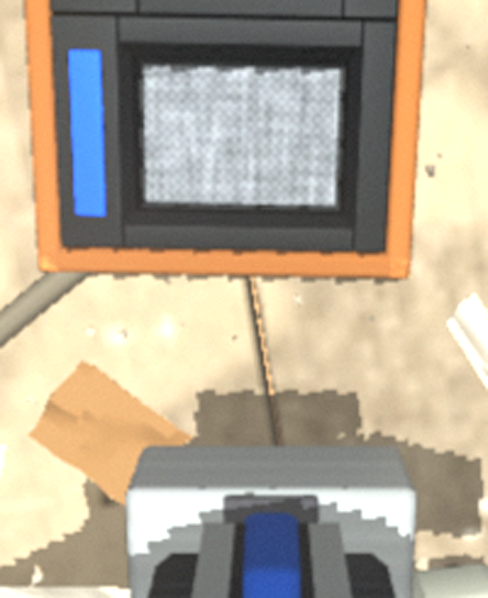

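```bash
python3 - <<'E'
from h import *
s=robot.read_state();r=s['tcp_rot'];p0=np.array([0.50901855,0.23860491,0.20747634])
p=robot.camera_params('wrist');T=p['T_tool_cam'];K=p['mtx']
# tool-frame: rays at tool depth d
def tl(q,z):
    q=np.array(q)/2.44+[205,75]-.3
    d=np.c_[q,np.ones(len(q))]@np.linalg.inv(K).T@T[:3,:3].T
    return T[:3,3]+d*((p0[2]-z-T[2,3])/d[:,2])[:,None]
def rep(n,q,z):
    w=tl(q,z);c=w.mean(0)*1e3;e=w[1]+w[2]-w[0]-w[3];h=w[0]+w[1]-w[2]-w[3]
    print(n,c[:2].round(1),(np.linalg.norm(e)*500).round(1),(np.linalg.norm(h)*500).round(1),np.degrees(np.arctan2(-e[0],e[1])).round(2))
rep('floor',[[142,65],[346,67],[338,207],[145,203]],.017)
rep('insert',[[54,14],[394,19],[385,250],[63,246]],.032)
rep('label',[[68,50],[102,50],[106,217],[74,214]],.032)
zt=p0[2]-.1018
print('top',tl([[128,488],[416,490]],zt+.024)*1e3,'bot',tl([[143,447],[405,448]],zt)*1e3)
E
```

```text
floor [69.6 -6.8] 52.5 35.5 0.78
insert [ 70.  -11.1] 82.5 55.6 0.68
label [ 70.3 -45.1] 8.2 39.8 2.58
top [[ 15.40623399 -23.0958893   77.8       ]
 [ 15.11209393  25.03161396  77.8       ]] bot [[ 14.0975576  -23.77960523 101.8       ]
 [ 13.9604142   26.48122955 101.8       ]]
```

```bash
python3 -m jog '{"dp":[[25,-3,0],[25,-3,0],[21,-2,0],[0,0,0],[0,0,25],[0,0,25],[0,0,15],[0,0,0],[0,0,0],[0,0,0]],"rotation":[[0,0,0],[0,0,0],[0,0,0],[0,0,0],[0,0,0],[0,0,0],[0,0,0],[0,0,0],[0,0,0],[0,0,0]],"gripper":[-1,-1,-1,-1,-1,-1,-1,-1,-1,-1]}' 60
python3 - <<'E'
from h import *
im,K,T,s=shot('wrist','w5')
side=robot.camera('side');p=robot.camera_params('side')
print(s['tool_pos'],np.degrees(s['tcp_rot']),s['wrist_force'])
q=K@0 if 0 else p['mtx']@(p['R']@np.array([.513,.309,.04])+p['t']);print(q[:2]/q[2],q[2])
u,v=(q[:2]/q[2]).astype(int)
c=side[max(0,v-80):v+80,max(0,u-100):u+100,::-1];w=im[100:340,180:480,::-1]
a=cv2.resize(c,(400,320));b=cv2.resize(w,(400,320));cv2.imwrite('pics/c5.png',np.hstack([a,b]))
E
```

```text
clock: 5.62
tool_pos: [0.5138, 0.3101, 0.144]
tcp_rot: [3.14, -0.001, 1.405]
wrist_force: [-0.0, -0.4, -2.9]
width: 0.0088
grasp_force: 61.3
[0.51384317 0.31012853 0.14400663] [ 1.79914380e+02 -4.53143874e-02  8.04796904e+01] [-0.01448359 -0.37779971 -2.85018792]
[312.12864159 264.37211474] 0.8166416797675118
```

View pics/c5.png

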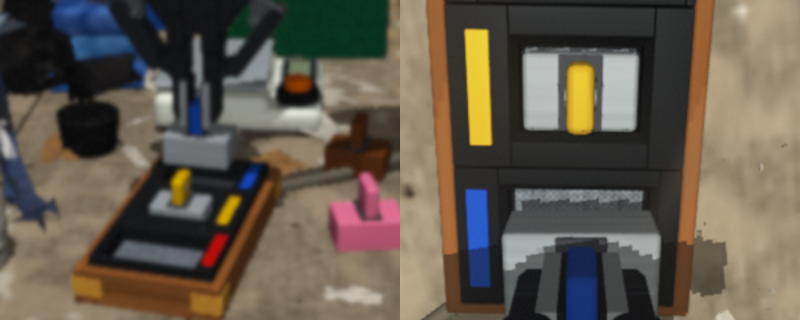

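The side view shows the weight upright above the blue bay. The wrist view shows the block's lower front edge at v≈259 and the floor's far edge at v≈244. I'll check the remaining offset.

```bash
python3 - <<'E'
from h import *
p0=np.array([0.51384317,0.31012853,0.14400663])
p=robot.camera_params('wrist');T=p['T_tool_cam'];K=p['mtx']
def tl(q,z):
    q=(np.array(q)-[400,0])/1.3333+[180,100]-.2
    d=np.c_[q,np.ones(len(q))]@np.linalg.inv(K).T@T[:3,:3].T
    return (T[:3,3]+d*((p0[2]-z-T[2,3])/d[:,2])[:,None])[:,:2].round(4)*1e3
zb=p0[2]-.1018
print('bot',tl([[512,212],[653,212]],zb),'top',tl([[503,235],[660,235]],zb+.024))
print('floor far',tl([[515,191],[643,192]],.017),'insert far',tl([[455,167],[690,171]],.032),'rim far',tl([[502,188],[655,188]],.032))
E
```

```text
bot [[ 13.6 -23.6]
 [ 13.7  26. ]] top [[ 14.8 -23.2]
 [ 14.9  24.9]]
floor far [[ 13.5 -25.7]
 [ 13.1  25.3]] insert far [[ 27.3 -45.1]
 [ 25.9  40.3]] rim far [[ 19.3 -28.4]
 [ 19.4  27.8]]
```

```bash
python3 -m jog '{"dp":[[0.6,-1.3,0],[0,0,0],[0,0,6],[0,0,6],[0,0,5],[0,0,4],[0,0,2],[0,0,0],[0,0,0]],"rotation":[[0,0,0],[0,0,0],[0,0,0],[0,0,0],[0,0,0],[0,0,0],[0,0,0],[0,0,0],[0,0,0]],"gripper":[-1,-1,-1,-1,-1,-1,-1,-1,-1]}' 60
```

```text
clock: 6.47
tool_pos: [0.5117, 0.3113, 0.1197]
tcp_rot: [-3.141, 0.0, 1.405]
wrist_force: [0.7, 0.5, -3.8]
width: 0.0084
grasp_force: 61.3
```

```bash
python3 -m jog '{"dp":[[0,0,0.7],[0,0,0],[0,0,0]],"rotation":[[0,0,0],[0,0,0],[0,0,0]],"gripper":[-1,-1,-1]}' 60; python3 -m jog '{"dp":[[0,0,0.7],[0,0,0],[0,0,0]],"rotation":[[0,0,0],[0,0,0],[0,0,0]],"gripper":[-1,-1,-1]}' 60
```

```text
clock: 6.72
tool_pos: [0.5117, 0.3113, 0.1193]
tcp_rot: [3.141, -0.0, 1.405]
wrist_force: [0.2, -0.3, -1.9]
width: 0.0084
grasp_force: 61.3
clock: 6.97
tool_pos: [0.5118, 0.3114, 0.1188]
tcp_rot: [3.141, -0.0, 1.405]
wrist_force: [-0.1, 0.0, 0.0]
width: 0.0083
grasp_force: 61.6
```

```bash
python3 -m jog '{"dp":[[0,0,0.4],[0,0,0],[0,0,0],[0,0,0],[0,0,0],[0,0,0],[0,0,0]],"rotation":[[0,0,0],[0,0,0],[0,0,0],[0,0,0],[0,0,0],[0,0,0],[0,0,0]],"gripper":[-1,-1,-0.5,-0.3,-0.3,-0.3,-0.3]}' 20
python3 -m jog '{"dp":[[0,0,-10],[0,0,-25],[0,0,-30],[0,0,-30],[-15,0,-20],[-15,0,0],[0,0,0],[0,0,0]],"rotation":[[0,0,0],[0,0,0],[0,0,0],[0,0,0],[0,0,0],[0,0,0],[0,0,0],[0,0,0]],"gripper":[-0.3,-0.3,-0.3,-0.3,-0.3,-0.3,-0.3,-0.3]}'
python3 - <<'E'
from h import *
im,K,T,s=shot('wrist')
print(s['tool_pos'],np.degrees(s['tcp_rot']))
side=robot.camera('side')
a=cv2.resize(side[184:344,212:412,::-1],(400,320));b=cv2.resize(im[60:300,180:480,::-1],(400,320));cv2.imwrite('pics/c6.png',np.hstack([a,b]))
E
```

```text
clock: 7.55
tool_pos: [0.5118, 0.3112, 0.118]
tcp_rot: [-3.142, 0.0, 1.405]
wrist_force: [-0.3, -0.3, -0.9]
width: 0.0299
grasp_force: 0.0
clock: 8.22
tool_pos: [0.5064, 0.281, 0.2332]
tcp_rot: [-3.141, -0.0, 1.404]
wrist_force: [-0.0, -0.1, -0.0]
width: 0.03
grasp_force: 0.0
[0.50639872 0.28101314 0.23323245] [-1.79984678e+02 -4.81814327e-03  8.04193600e+01]
```

View pics/c6.png

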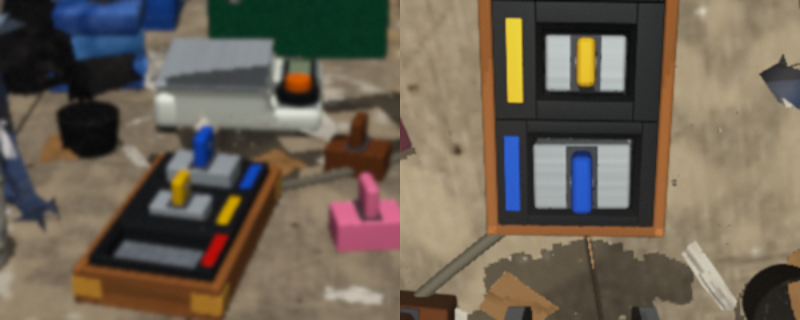

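The blue weight sits level in its bay with even margins, and the pan is empty. Now the button: close the fingers, approach and re-measure.

```bash
python3 -m jog '{"dp":[[-25,-8,0],[-25,-8,0],[-25,-8,0],[-25,-8,0],[-3,-8,0],[0,0,0],[0,0,0],[0,0,0]],"rotation":[[0,0,0],[0,0,0],[0,0,0],[0,0,0],[0,0,0],[0,0,0],[0,0,0],[0,0,0]],"gripper":[-0.7,-1,-1,-1,-1,-1,-1,-1]}' 20
python3 - <<'E'
from h import *
im,K,T,s=shot('wrist')
print(s['tool_pos'],s['width'])
for c,a,q in blobs(im,(3,150,100),(14,255,255),150): print(c,a,[ray(c,K,T,z).round(4)[0].tolist() for z in(.045,.05)],cv2.minEnclosingCircle(q.astype(np.float32)))
im,K,T,s=shot('scene')
for c,a,q in blobs(im,(3,150,100),(14,255,255),60): print('scene',c,a,[ray(c,K,T,z).round(4)[0].tolist() for z in(.045,.05)])
E
```

```text
clock: 8.98
tool_pos: [0.451, 0.1876, 0.233]
tcp_rot: [3.141, -0.001, 1.406]
wrist_force: [0.1, 1.1, 0.2]
width: -0.0002
grasp_force: 0.0
[0.45095047 0.18759392 0.23300883] -0.00023741624443112476
[368.9  62.8] 2871 [[0.5017, 0.2904, 0.045], [0.5009, 0.2899, 0.05]] ((374.0, 45.0), 90.05008697509766)
[200.7 177.4] 763 [[0.3831, 0.2394, 0.045], [0.3846, 0.2398, 0.05]] ((201.41146850585938, 178.18203735351562), 22.791154861450195)
[246.6 182.9] 899 [[0.4123, 0.2308, 0.045], [0.4133, 0.2314, 0.05]] ((246.5, 183.0), 23.585052490234375)
[216.4 185.6] 283 [[0.392, 0.2324, 0.045], [0.3934, 0.2329, 0.05]] ((217.0, 186.38571166992188), 17.642749786376953)
[312.4 284.4] 270 [[0.4433, 0.1516, 0.045], [0.4437, 0.1537, 0.05]] ((312.5, 290.0), 14.8071928024292)
scene [376.3 216. ] 112 [[0.4423, 0.1444, 0.045], [0.4406, 0.1504, 0.05]]
scene [381.5 254.8] 139 [[0.3997, 0.242, 0.045], [0.3985, 0.2471, 0.05]]
scene [278.8 311.4] 922 [[0.506, 0.4256, 0.045], [0.5038, 0.4291, 0.05]]
scene [394.5 264.4] 134 [[0.372, 0.2557, 0.045], [0.371, 0.2607, 0.05]]
scene [500.3 290.3] 567 [[0.1986, 0.2449, 0.045], [0.199, 0.2499, 0.05]]
```

```bash
python3 -m jog '{"dp":[[-21,-1,0],[-20,-1,0],[0,0,30],[0,0,30],[0,0,25],[0,0,15],[0,0,0],[0,0,0]],"rotation":[[0,0,0],[0,0,0],[0,0,0],[0,0,0],[0,0,0],[0,0,0],[0,0,0],[0,0,0]],"gripper":[-1,-1,-1,-1,-1,-1,-1,-1]}' 20
python3 - <<'E'
from h import *
side=robot.camera('side');p=robot.camera_params('side')
q=p['mtx']@(p['R']@np.array([.4425,.147,.05])+p['t']);u,v=(q[:2]/q[2]).astype(int)
cv2.imwrite('pics/c7.png',cv2.resize(side[v-60:v+60,u-75:u+75,::-1],None,fx=4,fy=4))
E
```

```text
clock: 9.75
tool_pos: [0.4416, 0.147, 0.1325]
tcp_rot: [-3.14, 0.0, 1.406]
wrist_force: [0.6, -0.3, 0.1]
width: -0.0
grasp_force: 0.0
```

View pics/c7.png

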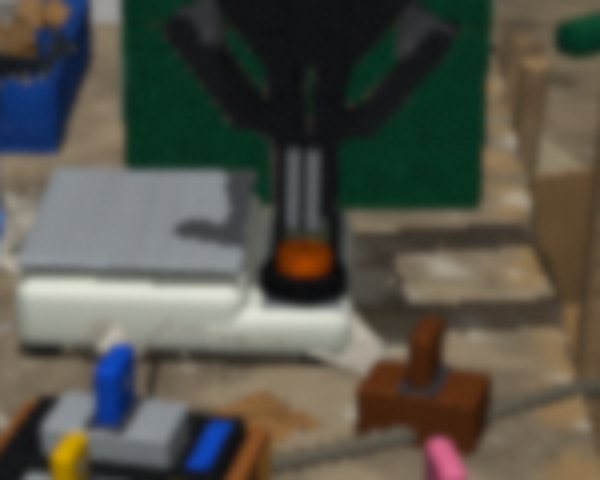

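The tips are centred over the button, and the button stands proud of its housing. I'll press in small steps.

```bash
python3 -m jog '{"dp":[[0,0,5],[0,0,4],[0,0,0],[0,0,0]],"rotation":[[0,0,0],[0,0,0],[0,0,0],[0,0,0]],"gripper":[-1,-1,-1,-1]}' 20
for i in 1; do python3 -m jog '{"dp":[[0,0,2],[0,0,2],[0,0,0],[0,0,0]],"rotation":[[0,0,0],[0,0,0],[0,0,0],[0,0,0]],"gripper":[-1,-1,-1,-1]}'; done
python3 -m jog '{"dp":[[0,0,2],[0,0,2],[0,0,0],[0,0,0]],"rotation":[[0,0,0],[0,0,0],[0,0,0],[0,0,0]],"gripper":[-1,-1,-1,-1]}'
```

```text
clock: 10.13
tool_pos: [0.4416, 0.1467, 0.1244]
tcp_rot: [3.141, -0.0, 1.405]
wrist_force: [0.1, 0.4, 0.6]
width: 0.0
grasp_force: 0.0
clock: 10.47
tool_pos: [0.4419, 0.1466, 0.1203]
tcp_rot: [3.141, -0.0, 1.405]
wrist_force: [0.2, -0.4, 1.2]
width: -0.0002
grasp_force: 0.9
clock: 10.8
tool_pos: [0.4419, 0.1466, 0.1163]
tcp_rot: [3.141, -0.0, 1.405]
wrist_force: [1.0, 0.6, 3.8]
width: 0.0001
grasp_force: 1.8
```

```bash
python3 -m jog '{"dp":[[0,0,1.5],[0,0,0],[0,0,0]],"rotation":[[0,0,0],[0,0,0],[0,0,0]],"gripper":[-1,-1,-1]}'; python3 -m jog '{"dp":[[0,0,1],[0,0,0],[0,0,0]],"rotation":[[0,0,0],[0,0,0],[0,0,0]],"gripper":[-1,-1,-1]}'
```

```text
clock: 11.05
tool_pos: [0.4419, 0.1467, 0.1157]
tcp_rot: [3.14, -0.0, 1.405]
wrist_force: [-2.6, -0.0, 13.0]
width: -0.0002
grasp_force: 6.8
clock: 11.3
tool_pos: [0.442, 0.1467, 0.1155]
tcp_rot: [3.14, -0.0, 1.405]
wrist_force: [-5.3, 0.6, 22.5]
width: 0.0002
grasp_force: 11.3
```

The force jumped at about 6 mm of travel, so the button is at its stop. I'll retract and check.

```bash
python3 -m jog '{"dp":[[0,0,-4],[0,0,-15],[0,0,-30],[0,0,-40],[0,0,-30],[0,0,0],[0,0,0]],"rotation":[[0,0,0],[0,0,0],[0,0,0],[0,0,0],[0,0,0],[0,0,0],[0,0,0]],"gripper":[-1,-1,-1,-1,-1,-1,-1]}'
python3 - <<'E'
from h import *
side=robot.camera('side')
cv2.imwrite('pics/c8.png',cv2.resize(side[130:370,180:480,::-1],None,fx=2.5,fy=2.5))
E
```

```text
clock: 11.88
tool_pos: [0.4421, 0.1466, 0.234]
tcp_rot: [3.138, -0.001, 1.405]
wrist_force: [0.0, -0.2, 0.6]
width: -0.0004
grasp_force: 0.0
```

View pics/c8.png

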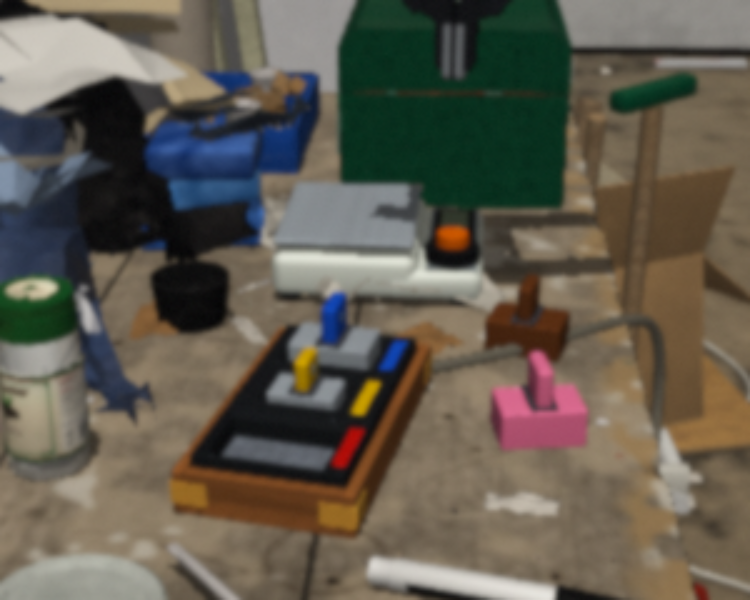

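Both weights are seated, the pan is empty, the button at (453,239) is up, and the cup and jar are upright.

```bash
python3 -c "
from rig import robot
print(robot.close_job())"
```

```text
the job is handed in; nothing more can be done
None
```

The blue weight is back in its blue-labelled bay and let go, the tare button was pressed to its stop and came back up with the pan empty, and the job is handed in (no verdict was returned).

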